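# Lock a bone blank on the clamping board with a hammer-head stud

### The arm

A 6-joint arm with a two-finger parallel gripper is mounted at the origin on a cart in front of the work surface, level with it; the furniture and walls round the work are solid. World frame = base frame: x ahead of the robot, y to its left, z up, the work surface at z = 0. Lengths are in mm, angles in degrees, forces in N, time in s.
With the tool pointing down it reaches from about 300 to 850 mm from the base axis. Payload 4.2 kg.
Tool frame: the origin (TCP) lies between the finger pads; the fingertips stand 11 mm ahead of it and the grasp point (between the pads) lies 8 mm behind it (env.tips_ahead is the distance from the TCP to the fingertips, in mm); z points along the fingers, y is the line along which they close (so a half turn about z gives the same grasp; the last joint's range is limited). The gripper opens to 91 mm and grips with 3 to 60 N. Pads are 32 mm wide; open, the fingers measure 118 mm over their backs; the gripper's body (76 mm by 178 mm) begins 60 mm behind the grasp point.
Start: joints at [72.651, 18.312, 89.639, -0, 72.044, -1.146], TCP at [160.453, 552.175, 224.976] pointing down, gripper open.
Joint ranges: [-177.97, 177.97], [-48.28, 115.42], [12.27, 149.76], [-77.06, 257.06], [2.81, 150.46], [-146.56, 146.56]. Speed limits (degrees/s): [147.25, 147.25, 180, 180, 180, 180].

### API

Orientations are given as [roll, pitch, yaw] about the fixed x, y, z axes, in that order (R = Rz(yaw) Ry(pitch) Rx(roll)).
In Python, from workcell import env, cams gives the robot as it stands.
- The arm moves only by the tool step_arm, never from a script. Its arguments are lists of equal length, an entry for each row: "linear": the shift along the tool's x, y, z in units of 30 cm (1.0 is 30 cm), a list of three; "turn": the turn about the tool's z in units of 360 degrees (1.0 is 360 degrees). In form: {"linear": [[tx, ty, tz], ...], "turn": [turn, ...]}. A call has 1 to 20 rows; each row is the pose to reach, as a shift and turn from the pose commanded when the call began, along the tool's axes at that moment, turning the shorter way round; what a row does not reach only later rows make up. A row lasts 1/8 s, in which the tool goes at most 62.5 mm and 10.7 degrees, less where a joint would pass 70% of its speed; a pose out of reach is approached as far as the arm can. A call with a number of a shift or a turn outside -1 to 1 is refused whole. A call with a gripper value outside its range is refused whole. "fingers" is the closure, from -1 (fully open) to 1 (shut), so that 0 is half open, set as the call begins (left out, the last holds). The fingers move at their own pace and stop on an object; "force" is the grip in N (left out, the last holds). Time passes only in rows, so rows that repeat a pose let the fingers close. It gives the time, the measured TCP pose, the force, the opening and the grip force at its end, in the units of the state.
- env.state(): the state, without advancing time (a new reading comes with each control period).
- cams.grab_frame(name): name is "scene" or "side" or "wrist"; returns a dict with "color" (400x640x3 uint8, blue, green, red), "fx", "fy", "cx", "cy" (pixels), "extrinsics" (4x4, takes a point from camera to world coordinates); the wrist camera has in their place "tool_from_camera" (4x4, takes a point from camera to tool coordinates, whose origin is the TCP and whose axes are the flange's). Camera axes: x right, y down, z forward; pixel columns grow to the right and rows downward; lengths in mm; the calibration is good to about 2 mm. A picture is of the moment at which its call begins: read the wrist's pose just before it. There is no depth.
- env.job_done(): hands the job in; it is judged then, once.
The state is a dict: "time_s": time; "qpos": joint angles; "qvel": joint speeds; "effort": joint torques, N m; "ee_pos": TCP position; "ee_rot": TCP orientation; "force": force on the tool from outside, world axes, zero at the start; "torque": the same for the moment, N m; "gripper_width": finger opening in mm; "gripper_force": force on a finger pad.
Only numpy, scipy, OpenCV 4.12 (cv2) and the standard library are available. Lean on these libraries where they do the work, as an engineer would, in place of code of your own. Each camera call takes 0.05 s, during which the arm holds its last target. There are 200 camera calls.

### The job

Nip the bone blank on the clamping board ready for filing: take the red-handled hammer-head stud from its wooden holder, drop its head into the clear end of the T-slot behind the blank, and slide it along so that it pushes the blank up against the sprung end stop with a light nip of about 6 N, never ramming the stop solid. Keeping that nip, press the stud down against its collar spring, give it a quarter turn clockwise and let it spring up so that it stays locked and holds the blank; leave the other things on the bench where they are.

Things in the scene. Friction and masses are not known exactly. Their poses are not given: they have to be found in the camera images.
- slot (a point): Clamping board: aluminium plate 260 x 92 mm on a plywood base 290 x 116 mm, fixed to the bench. This point: middle of the T-slot, level with the plate's top, 34 mm above the bench; x along the slot towards the end stop, z up. Mouth 13.5 mm wide, chamfered 2 mm; lips 6 mm thick; cavity below 28 mm wide, its floor 17 mm below this point. The slot runs the plate's whole length.
- slot_drop (a point): A clear place to drop the stud in: on the slot's middle line, level with the plate's top, 90 mm from slot towards -x, same axes. The slot is clear 40 mm to -x and 35 mm to +x of here. From there on two dark guide strips, 7 mm high and 33 mm apart, stand beside the slot and guide the blank and the stud's collar.
- stop_zone (a point): Point on the plate, 52 mm from slot towards +x, same axes. The end stop, a blue block 30 mm wide and 15 mm high (20 with its screw), is set by hand: the face of its sprung black rubber pad, looking to -x, stands anywhere within 20 mm either side of this point; its place is not measured. The pad yields from 1.5 N, 2.5 N per mm for 4 mm, then is solid (11.5 N).
- stud_grip (a point): Centre of the red grip bar of the hammer-head stud, 0.17 kg, which starts upright in a fixed wooden holder (70 x 56 mm, 26 mm high). Bar 34 mm long (x), 12 mm thick (y; grip across it), 40 mm tall, half above and half below this point; under it a black flange 37 mm across, 4 mm thick. In the slot, unpressed, this point is 47.5 mm above the plate; locked, about 43.5 mm.
- stud: The stud; origin on its axis at the underside of its sprung brass collar at rest, 47 mm below stud_grip, same axes. Collar 28 mm across, 14 mm high; it stands on the holder or the plate and pushes the blank. Pushed down, the collar spring yields from about 9 N, 1.5 N per mm: 3.5 mm down (14 N) the head just clears the lips, 5.5 mm (17 N) it turns freely, 8.5 mm (22 N) it meets the floor.
- stud_head (a point): Middle of the underside of the stud's hammer head, 8.5 mm below the collar; head 24 mm long (x, like the bar), 11 mm wide, 6 mm high. With the bar along the slot, either way round, it passes the mouth with 1.25 mm to spare each side. Pressed down it turns only clockwise seen from above, until the neck's corners stop it 10 to 15 degrees past a quarter; let go, it springs up under the lips.
- blank: Cream-coloured bone blank, 30 mm wide (its x), 60 mm long (its y), 10 mm high, 40 g, lying loose over the slot between the guide strips with its length along the slot, some way short of the end stop. Origin at the middle of its underside.
- glue: Bystander: white glue bottle with orange cap, 118 mm high, 41 mm wide, standing on the right of the bench; origin under its middle.
- ring: Bystander: bone ring 82 mm across, 11 mm high, lying on the right of the bench; origin at the middle of its underside.
- spare_thick: Bystander: spare bone blank 18 x 70 x 16 mm lying on the right of the bench; origin at the middle of its underside.
- spare_long: Bystander: spare bone blank 22 x 85 x 13 mm lying on the left of the bench; origin at the middle of its underside.
- block: Bystander: sanding block 45 x 88 x 26 mm lying on the left of the bench; origin at the middle of its underside.
Things that resemble listed ones, but are neither listed nor needed, are in the scene too. What is meant by the stud is not turquoise, and is the smaller of those in its own colour.

How it is judged:
By the outcome, as a careful person would: the job done as asked, in the order asked, and still so for the second after the job is handed in, with the robot touching nothing.
It also fails if it takes over 54 s, if anything falls off the work surface, if the arm or the gripper's body presses on something with over 40 N, if the wrist force passes 120 N, or if a joint passes its speed limit or range.

## Working session

There is one attempt and no reset: what is moved stays moved. The work goes in short steps, Python scripts to look and compute and a tool call to move; the robot and the scene stay as the last step left them, time stands still between calls to the robot, and variables do not carry over. Pictures are saved under pics/ and viewed, at most 10 in all, crops included, and the job is handed in when it is done.

Besides the shell and the picture viewer there is one more tool, called after "Call:" as name(argument=value, ...) on one line, values as JSON. step_arm: Moves the arm, as the interface text tells. Its arguments: {"type":"object","properties":{"linear":{"type":"array"},"turn":{"type":"array"},"fingers":{"type":"number"},"force":{"type":"number"}},"required":["linear","turn"]}

```bash
mkdir -p pics; ls; cat > h.py <<'E'
import numpy as np, cv2
from workcell import env, cams
from scipy.spatial.transform import Rotation as R
def T(s):
    M=np.eye(4); M[:3,:3]=R.from_euler('xyz',s['ee_rot'],degrees=True).as_matrix(); M[:3,3]=s['ee_pos']; return M
def grab(n):
    s=env.state(); f=cams.grab_frame(n)
    E=f['extrinsics'] if n!='wrist' else T(s)@np.array(f['tool_from_camera'])
    return f['color'],(f['fx'],f['fy'],f['cx'],f['cy']),np.array(E)
def ray(K,E,u,v):
    d=E[:3,:3]@np.array([(u-K[2])/K[0],(v-K[3])/K[1],1]); return E[:3,3],d
def onz(K,E,u,v,z):
    o,d=ray(K,E,u,v); return o+d*(z-o[2])/d[2]
E
python3 - <<'E'
from h import *
print(env.state())
for n in ['scene','side','wrist']:
    c,K,E=grab(n); cv2.imwrite(f'pics/{n}0.png',c); np.savez(f'pics/{n}0.npz',c=c,K=K,E=E); print(n,K,E.round(2).tolist())
E
```

```text
pics
{'time_s': 0.0, 'qpos': array([ 7.26515966e+01,  1.83514986e+01,  8.97069629e+01, -2.63947911e-03,
        7.20422107e+01, -1.14629614e+00]), 'qvel': array([ 0.0638208 , -0.04028442, -0.04860656,  0.07585407, -0.10215464,
        0.09144639]), 'effort': array([ 3.07047176e-04, -4.12474823e+01, -2.31969613e+01,  7.27560022e-02,
        4.59435058e-02, -1.40871184e-04]), 'ee_pos': array([160.31281549, 551.69726855, 224.11790744]), 'ee_rot': array([-1.79899298e+02,  4.94980268e-04,  1.63798709e+02]), 'force': array([-0.1813859 , -0.27593713,  0.19253318]), 'torque': array([-0.02258711, -0.04257057, -0.02139452]), 'gripper_force': 0.0, 'gripper_width': 91.22484079867449}
scene (374.09224761784105, 374.09224761784105, 316.1715601300231, 196.201244316679) [[0.6, -0.48, 0.64, -151.45], [-0.8, -0.37, 0.47, -535.99], [0.01, -0.8, -0.6, 738.73], [0.0, 0.0, 0.0, 1.0]]
side (503.0747169852556, 503.0747169852556, 316.73828468824877, 199.6968811449088) [[-0.99, -0.04, 0.1, 367.89], [-0.11, 0.38, -0.92, 1309.15], [0.0, -0.92, -0.38, 654.42], [0.0, 0.0, 0.0, 1.0]]
wrist (344.0401447312357, 344.0401447312357, 320.11730806697597, 194.83642296905774) [[0.28, 0.93, 0.26, 88.76], [0.96, -0.27, -0.08, 573.17], [-0.0, 0.27, -0.96, 384.83], [0.0, 0.0, 0.0, 1.0]]
```

View pics/scene0.png

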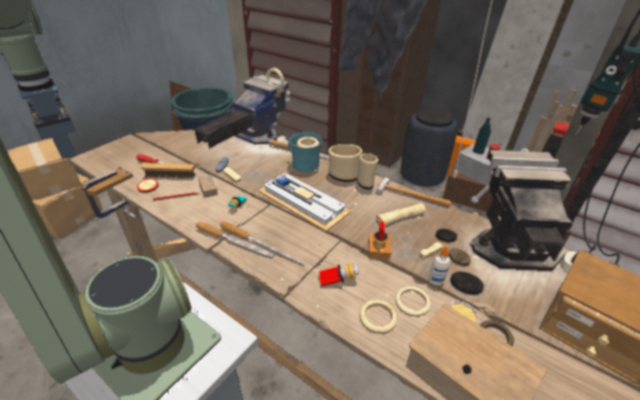

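View pics/side0.png

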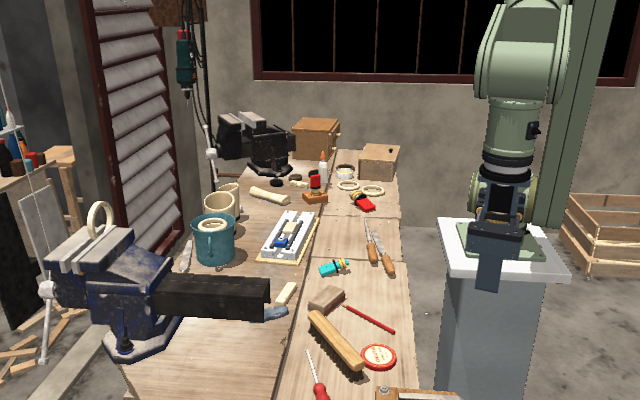

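The scene view shows the board at (305,200), the upright red stud in its holder at (380,240) and the larger red stud lying at (337,275). In the side view the board is at (288,238), with the blue stop nearest that camera, and the stud is at (316,185). Next I'll look at enlarged crops.

```bash
python3 - <<'E'
from h import *
a=np.load('pics/scene0.npz')['c'][165:265,250:410]; b=np.load('pics/side0.npz')['c'][165:275,240:400]
p=np.vstack([cv2.resize(a,(800,500))[:290*1,:] ,]) 
p=np.hstack([cv2.resize(a[:, :],None,fx=2.5,fy=2.5,interpolation=2)[:250],cv2.resize(b,None,fx=2.5,fy=2.5,interpolation=2)[:250]])
cv2.imwrite('pics/c1.png',p)
pts={}
for n in ['scene','side']:
    z=np.load(f'pics/{n}0.npz');c,K,E=z['c'],z['K'],z['E'];h=cv2.cvtColor(c,cv2.COLOR_BGR2HSV)
    for name,m in [('red',((h[...,0]<6)|(h[...,0]>174))&(h[...,1]>180)&(h[...,2]>110)),('blue',(h[...,0]>105)&(h[...,0]<125)&(h[...,1]>120)&(h[...,2]>60)),
      ('plate',(h[...,1]<45)&(h[...,2]>150))]:
        N,l,s,ce=cv2.connectedComponentsWithStats(m.astype(np.uint8))
        for i in range(1,N):
            x,y=ce[i]
            if s[i,4]>12 and ((n=='scene' and 200<x<460 and 150<y<300) or (n=='side' and 200<x<420 and 150<y<300)):
                zz={'red':54,'blue':44,'plate':34}[name]
                print(n,name,s[i].tolist(),ce[i].round(1),onz(K,E,x,y,zz).round(0))
E
```

```text
scene red [380, 221, 5, 18, 70] [381.5 229.3] [ 564. -231.   54.]
scene red [320, 267, 21, 19, 286] [329.3 276.1] [ 344. -213.   54.]
scene blue [277, 179, 11, 5, 34] [282.2 181. ] [584. 143.  44.]
scene plate [320, 154, 9, 4, 21] [323.7 155.5] [810. 140.  34.]
scene plate [264, 173, 81, 47, 1207] [309.2 198.4] [575.  25.  34.]
scene plate [377, 177, 13, 13, 73] [383.2 183.1] [ 787. -117.   34.]
scene plate [287, 183, 11, 9, 56] [292.3 186.9] [589. 105.  34.]
scene plate [222, 234, 52, 23, 260] [247.8 244.8] [315.  31.  34.]
scene plate [248, 237, 55, 27, 122] [272.7 248.5] [345. -31.  34.]
scene plate [433, 256, 17, 13, 156] [441.5 262.1] [ 568. -404.   34.]
scene plate [354, 264, 5, 11, 43] [355.9 268.9] [ 417. -242.   34.]
scene plate [341, 268, 5, 7, 27] [342.7 271.1] [ 391. -220.   34.]
side red [310, 174, 10, 13, 112] [314.8 180. ] [ 549. -297.   54.]
side red [356, 198, 19, 14, 169] [365.1 204.5] [ 374. -101.   54.]
side blue [274, 238, 14, 10, 92] [280.6 242.9] [588. 156.  44.]
side plate [211, 159, 8, 24, 62] [214.2 171.7] [ 935. -397.   34.]
side plate [318, 160, 10, 24, 16
[... 260 characters left out ...]
35, 14, 120] [269.7 193.9] [ 688. -203.   34.]
side plate [343, 186, 14, 3, 23] [349.4 187.3] [ 430. -292.   34.]
side plate [261, 210, 54, 51, 1134] [287.3 234.8] [582.  87.  34.]
side plate [207, 218, 16, 2, 18] [215.1 218.2] [810.   3.  34.]
side plate [364, 218, 7, 24, 65] [367.2 230.7] [364.  37.  34.]
side plate [199, 220, 26, 12, 95] [209.4 227.7] [808.  67.  34.]
side plate [401, 227, 37, 8, 149] [420.  229.5] [217.  13.  34.]
side plate [372, 231, 13, 24, 129] [378.2 242.3] [334. 105.  34.]
side plate [278, 233, 15, 8, 67] [284.7 236.5] [587.  98.  34.]
side plate [402, 238, 35, 27, 490] [416.1 251.2] [237. 144.  34.]
side plate [276, 282, 20, 20, 170] [285.2 291.5] [541. 366.  34.]
```

View pics/c1.png

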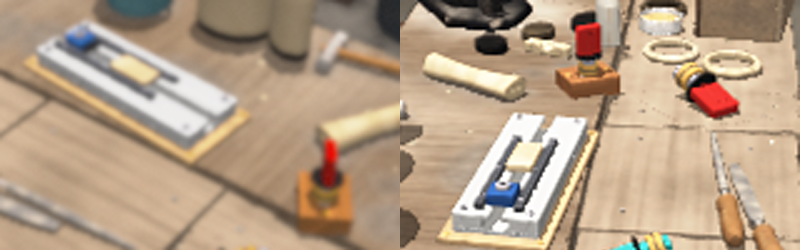

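The enlarged crop confirms it: the blank lies mid-slot, the blue stop is at the +y end, and the drop end is towards the stud. The bar runs roughly along the scene camera's view direction. I'll move over the board for a close wrist view.

Call:
step_arm(linear=[[-0.893, -0.577, 0], [-0.893, -0.577, 0], [-0.893, -0.577, 0], [-0.893, -0.577, 0], [-0.893, -0.577, 0], [-0.893, -0.577, 0], [-0.893, -0.577, 0]], turn=[0.19, 0.19, 0.19, 0.19, 0.19, 0.19, 0.19])

```text
time_s: 1.02
ee_pos: [370.1, 310.0, 224.8]
ee_rot: [-180.0, 0.0, 95.1]
force: [-0.3, -0.1, -0.1]
gripper_width: 91.3
gripper_force: 0.0
```

Call:
step_arm(linear=[[-0.865, 0.618, 0.083], [-0.865, 0.618, 0.083], [-0.865, 0.618, 0.083], [-0.865, 0.618, 0.083], [-0.865, 0.618, 0.083], [-0.865, 0.618, 0.083], [-0.865, 0.618, 0.083], [-0.865, 0.618, 0.083]], turn=[0, 0, 0, 0, 0, 0, 0, 0])

```text
time_s: 2.02
ee_pos: [577.5, 71.5, 200.1]
ee_rot: [-180.0, -0.0, 95.5]
force: [-0.8, 0.3, 0.8]
gripper_width: 91.3
gripper_force: 0.0
```

```bash
python3 - <<'E'
from h import *
s=env.state(); print(s['time_s'],s['ee_pos'],s['ee_rot'],s['force'])
c,K,E=grab('wrist'); cv2.imwrite('pics/w1.png',c); np.savez('pics/w1.npz',c=c,K=K,E=E)
A=np.load('pics/scene0.npz');B=np.load('pics/side0.npz')
o1,d1=ray(A['K'],A['E'],382,230.5);o2,d2=ray(B['K'],B['E'],314.8,180)
M=np.stack([d1,-d2],1);t=np.linalg.lstsq(M,o2-o1,rcond=None)[0]
print(o1+d1*t[0],o2+d2*t[1])
E
```

```text
2.025 [577.46168321  71.45548272 200.14704882] [-1.79972035e+02 -3.02533101e-02  9.54769385e+01] [-0.75516533  0.30237255  0.79108831]
[ 541.3135871  -242.66417328   72.58391475] [ 542.82418734 -243.02239009   73.99713387]
```

View pics/w1.png

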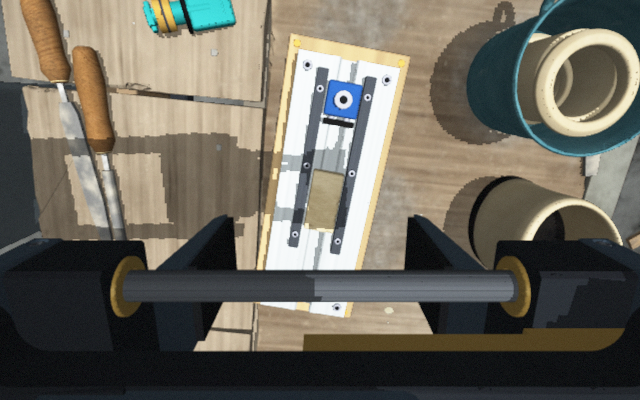

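The wrist view shows the board clearly: stop at (344,98) with its pad at (338,123), blank at (325,198), strips from (320,70) to (338,250), and plate screws at (308,65), (388,79) and (337,308). The slot's drop zone is partly hidden behind the gripper. I'll fit the plate's rectangle.

```bash
python3 - <<'E'
from h import *
z=np.load('pics/w1.npz');c,K,E=z['c'],z['K'],z['E'];h=cv2.cvtColor(c,cv2.COLOR_BGR2HSV)
P=lambda u,v,zz:onz(K,E,u,v,zz)[:2].round(1)
# plate mask
m=((h[...,1]<40)&(h[...,2]>120)).astype(np.uint8); m[:, :255]=0;m[:,415:]=0;m[262:302]=0;m[325:]=0
N,l,s,ce=cv2.connectedComponentsWithStats(m)
keep=np.isin(l,[i for i in range(1,N) if s[i,4]>150]); ys,xs=np.nonzero(keep)
pts=np.array([onz(K,E,x,y,34)[:2] for x,y in zip(xs,ys)],np.float32)
r=cv2.minAreaRect(pts);print('rect',r,cv2.boxPoints(r).round(1).tolist())
# edge fits per row: left/right plate edges
L=[];Rr=[]
for y in range(60,260,4):
    q=np.nonzero(keep[y])[0]
    if len(q): L.append(P(q[0]-.5,y,34));Rr.append(P(q[-1]+.5,y,34))
for n,e in(('L',L),('R',Rr)):
    e=np.array(e);k=np.polyfit(e[:,1],e[:,0],1)
    for _ in range(3):
        res=np.abs(np.polyval(k,e[:,1])-e[:,0]);e2=e[res<np.median(res)*2+.3];k=np.polyfit(e2[:,1],e2[:,0],1)
    print(n,k,len(e2),'x at y=0,80',np.polyval(k,[0,80]))
for u,v in[(308,65),(388,79),(337,308)]:
    g=cv2.cvtColor(c,6)[v-8:v+9,u-8:u+9].astype(float);w=(g<130);yy,xx=np.nonzero(w)
    print('screw',u-8+xx.mean(),v-8+yy.mean(),P(u-8+xx.mean(),v-8+yy.mean(),34))
# blue, strips, pad
b=((h[...,0]>105)&(h[...,0]<125)&(h[...,1]>120)&(h[...,2]>60)).astype(np.uint8);b[:, :310]=0;b[:,375:]=0;b[140:]=0
ys,xs=np.nonzero(b);print('blue',xs.mean(),ys.mean(),P(xs.mean(),ys.mean(),47))
d=((h[...,2]<75)).astype(np.uint8);d[:, :285]=0;d[:,380:]=0;d[240:]=0
N,l,s,ce=cv2.connectedComponentsWithStats(d)
for i in range(1,N):
    if s[i,4]>60:
        ys,xs=np.nonzero(l==i);q=np.array([onz(K,E,x,y,41)[:2] for x,y in zip(xs,ys)],np.float32);print('dark',s[i],[np.round(t,1).tolist() if not np.isscalar(t) else round(t,1) for t in cv2.minAreaRect(q)],np.round(cv2.boxPoints(cv2.minAreaRect(q)),1).tolist())
bl=((h[...,0]>12)&(h[...,0]<32)&(h[...,1]>60)).astype(np.uint8);bl[:, :303]=0;bl[:,347:]=0;bl[:160]=0;bl[240:]=0
N,l,s,ce=cv2.connectedComponentsWithStats(bl);i=1+np.argmax(s[1:,4]);ys,xs=np.nonzero(l==i);q=np.array([onz(K,E,x,y,44)[:2] for x,y in zip(xs,ys)],np.float32);print('blank',cv2.minAreaRect(q))
E
```

```text
rect ((603.2647705078125, 77.37866973876953), (311.1651916503906, 130.13951110839844), 85.2389907836914) [[525.5, -72.30000305175781], [655.2000122070312, -83.0999984741211], [681.0, 227.0], [551.2999877929688, 237.8000030517578]]
L [8.30018259e-02 5.31577940e+02] 50 x at y=0,80 [531.57793952 538.21808559]
R [-1.60091465e-01  6.59197323e+02] 44 x at y=0,80 [659.19732287 646.3900057 ]
screw 307.0 64.3529411764706 [556.2 175.6]
screw 386.75 79.625 [628.9 169.5]
screw 336.8863636363636 302.15909090909093 [608.8 -61.4]
blue 342.7427293064877 99.12192393736018 [590.5 148.8]
dark [323 118  30  10 149] [[588.5, 128.0], [4.5, 27.0], 85.4] [[574.9000244140625, 126.9000015258789], [601.7999877929688, 124.69999694824219], [602.2000122070312, 129.10000610351562], [575.2000122070312, 131.3000030517578]]
dark [303 150  11  16  99] [[564.1, 94.1], [14.3, 8.7], 84.9] [[559.2000122070312, 87.4000015258789], [567.7999877929688, 86.5999984741211], [569.0999755859375, 100.80000305175781], [560.4000244140625, 101.5999984741211]]
dark [301 164  10  21  74] [[562.7, 77.2], [18.3, 8.7], 83.9] [[557.4000244140625, 68.5999984741211], [566.0, 67.69999694824219], [567.9000244140625, 85.80000305175781], [559.2999877929688, 86.69999694824219]]
dark [335 168  13  62 286] [[603.5, 55.6], [62.3, 8.8], 85.5] [[596.5999755859375, 24.899999618530273], [605.4000244140625, 24.200000762939453], [610.2999877929688, 86.30000305175781], [601.5999755859375, 87.0]]
dark [293 209  11  14 117] [[559.4, 35.3], [14.8, 8.5], 85.3] [[554.5999755859375, 28.200000762939453], [563.0, 27.5], [564.2000122070312, 42.29999923706055], [555.7999877929688, 43.0]]
blank ((582.5919189453125, 53.136878967285156), (59.12335205078125, 28.75320816040039), 85.38905334472656)
```

Everything agrees on the slot: direction about 85.2°, slot ≈ (582.6, 57.1), drop ≈ (575, -32.6), pad face about 67 mm from slot. The blank (59×29) and the strip spacing match the given sizes. Now I'll go to the stud, measured at (542, -243, 73), which is the right height.

Call:
step_arm(linear=[[-0.98, -0.339, 0.033], [-0.98, -0.339, 0.033], [-0.98, -0.339, 0.033], [-0.98, -0.339, 0.033], [-0.98, -0.339, 0.033], [-0.98, -0.339, 0.033], [-0.98, -0.339, 0.033], [-0.98, -0.339, 0.033]], turn=[0.166, 0.166, 0.166, 0.166, 0.166, 0.166, 0.166, 0.166])

```text
time_s: 3.08
ee_pos: [505.0, -230.7, 190.4]
ee_rot: [180.0, -0.0, 35.8]
force: [-0.0, -0.3, 0.0]
gripper_width: 91.6
gripper_force: 0.0
```

```bash
python3 - <<'E'
from h import *
s=env.state(); print(s['time_s'],s['ee_pos'],s['ee_rot'],s['force'])
c,K,E=grab('wrist'); cv2.imwrite('pics/w2.png',c); np.savez('pics/w2.npz',c=c,K=K,E=E)
h=cv2.cvtColor(c,cv2.COLOR_BGR2HSV)
m=(((h[...,0]<6)|(h[...,0]>174))&(h[...,1]>150)&(h[...,2]>60)).astype(np.uint8)
N,l,st,ce=cv2.connectedComponentsWithStats(m)
for i in range(1,N):
    if st[i,4]>100: print(st[i],ce[i])
E
```

```text
3.075 [ 505.01903494 -230.71380623  190.38635375] [ 1.79994154e+02 -1.77316100e-02  3.58351054e+01] [-0.03165724 -0.27036977  0.04624438]
[348 140  22  49 870] [358.09770115 163.61954023]
```

View pics/w2.png

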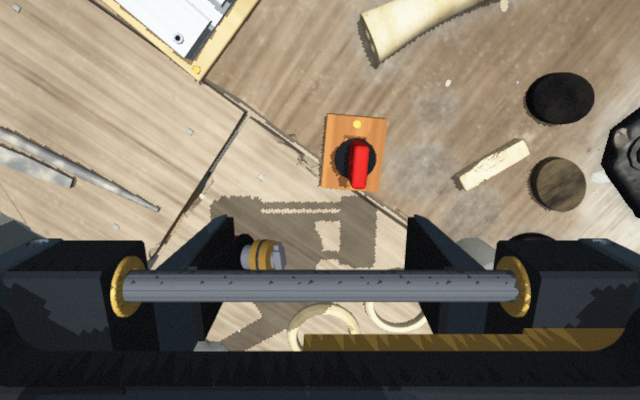

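The stud stands at (358,164) in its holder, with its bar almost in line with the tool's x. The larger red stud is at (262,253), partly behind a finger. I'll measure the top face of the bar at z = 93.

```bash
python3 - <<'E'
from h import *
z=np.load('pics/w2.npz');c,K,E=z['c'],z['K'],z['E'];h=cv2.cvtColor(c,cv2.COLOR_BGR2HSV)
print(c[136:192:3,358,2], c[165,344:374,2])
for th in (60,150,200,225):
    m=(((h[...,0]<6)|(h[...,0]>174))&(h[...,1]>150)&(h[...,2]>th)).astype(np.uint8)
    m[:130]=0;m[195:]=0
    cn=max(cv2.findContours(m,0,1)[0],key=cv2.contourArea)[:,0]
    q=np.array([onz(K,E,x,y,93)[:2] for x,y in cn],np.float32);print(th,cv2.minAreaRect(q),cv2.boundingRect(cn))
m=((h[...,0]>6)&(h[...,0]<16)&(h[...,1]>140)&(h[...,2]>90)).astype(np.uint8);m[:105]=0;m[195:]=0;m[:,:312]=0;m[:,395:]=0
cn=max(cv2.findContours(m,0,1)[0],key=cv2.contourArea)[:,0]
q=np.array([onz(K,E,x,y,26)[:2] for x,y in cn],np.float32);print('holder',cv2.minAreaRect(q))
E
```

```text
[177  36 109 142 238 245 245 244 245 244 244 244 243 243 243 241 242 217
 205] [ 28  19  26  28  56  89  96  75 106 171 217 232 241 245 243 244 243 243
 243 242 242 234 222 180  54  31  34  34  34  35]
60 ((544.8207397460938, -237.526123046875), (37.00887680053711, 15.48768138885498), 32.55595779418945) (348, 140, 22, 49)
150 ((544.0367431640625, -240.1908416748047), (32.84236145019531, 11.1243896484375), 32.26723098754883) (352, 146, 17, 43)
200 ((544.2740478515625, -240.0700225830078), (31.791244506835938, 10.083761215209961), 33.04246139526367) (352, 146, 17, 42)
225 ((544.3533325195312, -240.0428466796875), (30.493356704711914, 8.810989379882812), 31.906822204589844) (353, 147, 15, 40)
holder ((544.7026977539062, -240.45919799804688), (69.968994140625, 56.00904083251953), 30.876811981201172)
```

The stud is at (544.1, -240.2) with its bar at about 31.6°; the holder fit agrees (70×56). I'll descend and grip.

Call:
step_arm(linear=[[0.087, 0.102, 0.1], [0.087, 0.102, 0.2], [0.087, 0.102, 0.3], [0.087, 0.102, 0.38], [0.087, 0.102, 0.411], [0.087, 0.102, 0.411]], turn=[0.012, 0.012, 0.012, 0.012, 0.012, 0.012])

```text
time_s: 3.88
ee_pos: [544.0, -241.0, 66.7]
ee_rot: [-180.0, 0.0, 31.4]
force: [0.4, 0.6, 0.2]
gripper_width: 91.5
gripper_force: 0.0
```

Call:
step_arm(linear=[[0, 0, 0], [0, 0, 0], [0, 0, 0], [0, 0, 0], [0, 0, 0], [0, 0, 0], [0, 0, 0], [0, 0, 0]], turn=[0, 0, 0, 0, 0, 0, 0, 0], fingers=1, force=45)

```text
time_s: 4.88
ee_pos: [543.8, -241.6, 66.8]
ee_rot: [-180.0, -0.0, 31.3]
force: [0.3, 0.5, -0.9]
gripper_width: 14.4
gripper_force: 0.2
```

Call:
step_arm(linear=[[0, 0, 0], [0, 0, 0], [0, 0, 0], [0, 0, 0]], turn=[0, 0, 0, 0])

```text
time_s: 5.38
ee_pos: [543.7, -241.5, 66.7]
ee_rot: [-180.0, 0.0, 31.3]
force: [0.2, 1.6, -0.1]
gripper_width: 11.5
gripper_force: 45.0
```

Call:
step_arm(linear=[[0, 0, -0.03], [0, 0, -0.1], [0, 0, -0.2], [0, 0, -0.25], [0, 0, -0.25], [0, 0, -0.25]], turn=[0, 0, 0, 0, 0, 0])

```text
time_s: 6.12
ee_pos: [543.1, -241.3, 140.8]
ee_rot: [-179.9, 0.1, 31.3]
force: [0.1, -0.5, -2.3]
gripper_width: 11.5
gripper_force: 45.0
```

The stud is gripped (11.5 mm opening, 45 N). Next I carry it to just above the drop place with the bar along the slot.

Call:
step_arm(linear=[[0.454, -0.538, 0], [0.454, -0.538, 0], [0.454, -0.538, 0], [0.454, -0.538, 0], [0.454, -0.538, 0.0], [0.454, -0.538, 0.08], [0.454, -0.538, 0.08], [0.454, -0.538, 0.08]], turn=[-0.15, -0.15, -0.15, -0.15, -0.15, -0.15, -0.15, -0.15])

```text
time_s: 7.12
ee_pos: [576.3, -33.0, 117.6]
ee_rot: [-180.0, -0.0, 85.3]
force: [0.4, 0.8, -2.0]
gripper_width: 11.9
gripper_force: 45.0
```

```bash
python3 - <<'E'
from h import *
s=env.state(); print(s['time_s'],s['ee_pos'],s['ee_rot'],s['force'])
c,K,E=grab('wrist'); cv2.imwrite('pics/w3.png',c); np.savez('pics/w3.npz',c=c,K=K,E=E)
E
```

```text
7.125 [576.2865234  -33.04311092 117.64671585] [-1.79963514e+02 -5.16322351e-03  8.52998917e+01] [ 0.40270265  0.84972546 -2.03991994]
```

View pics/w3.png

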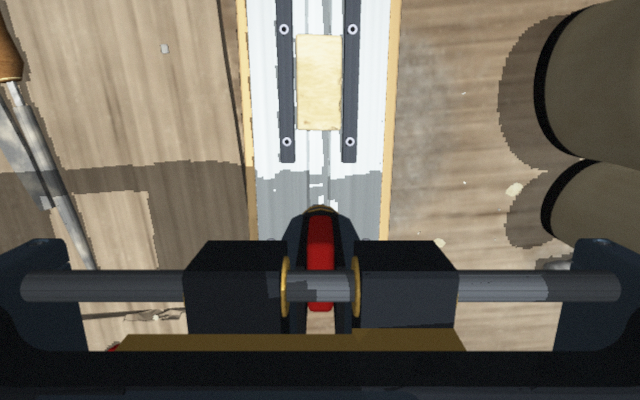

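The stud is held upright and aligned. Its bar is at (320,248), the strips straddle columns 286/349 and the slot is in line ahead at about (317,180). I'll check the lateral offset numerically.

```bash
python3 - <<'E'
from h import *
z=np.load('pics/w3.npz');c,K,E=z['c'],z['K'],z['E'];g=cv2.cvtColor(c,6).astype(int);h=cv2.cvtColor(c,cv2.COLOR_BGR2HSV)
s=env.state();Ti=np.linalg.inv(T(s))
tl=lambda u,v,zz:(Ti@np.append(onz(K,E,u,v,zz),1))[:2]
inner=[];
for v in range(20,160,10):
    r=g[v]<70; a=[x for x in range(270,300) if r[x]]; b=[x for x in range(338,366) if r[x]]
    if a and b:
        ce=(tl(a[0]-.5+.5,v,41)+tl(a[-1]+.5,v,41)+tl(b[0],v,41)+tl(b[-1]+.5,v,41))/4; inner.append(ce)
inner=np.array(inner);print('strip mid in tool (x,y)',inner.round(1).tolist(),np.polyfit(inner[:,0],inner[:,1],1))
for v in (175,185,195,200): print(v,g[v,295:345].tolist(), tl(300,v,34),tl(330,v,34))
m=(((h[...,0]<6)|(h[...,0]>174))&(h[...,1]>150)&(h[...,2]>60));m[:200]=0;m[320:]=0
for v in (225,245,260):
    q=np.nonzero(m[v,295:350])[0]+295;print('bar',v,q[0],q[-1],tl((q[0]+q[-1]+1)/2,v,s['ee_pos'][2]+26))
b=((h[...,0]>12)&(h[...,0]<32)&(h[...,1]>40)&(h[...,2]>90)).astype(np.uint8);b[:,:292]=0;b[:,344:]=0;b[:28]=0;b[140:]=0
N,l,st,ce=cv2.connectedComponentsWithStats(b);i=1+np.argmax(st[1:,4]);ys,xs=np.nonzero(l==i);q=np.array([onz(K,E,x,y,44)[:2] for x,y in zip(xs,ys)],np.float32);print('blank',cv2.minAreaRect(q))
E
```

```text
strip mid in tool (x,y) [[117.8, -2.3]] [-0.00995452 -1.1723056 ]
175 [161, 161, 165, 167, 163, 164, 164, 160, 168, 167, 164, 149, 126, 122, 136, 168, 168, 166, 165, 168, 166, 162, 160, 166, 168, 167, 167, 167, 170, 170, 168, 173, 173, 192, 182, 213, 246, 245, 245, 245, 246, 247, 247, 246, 246, 246, 245, 245, 245, 238] [ 22.692052   -14.51704549] [22.6898253   7.23759576]
185 [164, 164, 165, 163, 165, 162, 163, 166, 164, 167, 169, 153, 125, 119, 199, 247, 247, 246, 246, 246, 246, 245, 245, 246, 246, 247, 247, 235, 166, 170, 171, 164, 150, 130, 140, 149, 161, 158, 159, 163, 164, 166, 163, 163, 164, 165, 164, 165, 166, 168] [ 15.22671182 -14.63517092] [15.22483598  7.29315969]
195 [164, 166, 163, 166, 161, 162, 162, 162, 165, 166, 166, 150, 122, 126, 142, 164, 163, 165, 164, 164, 162, 162, 158, 160, 164, 169, 203, 237, 218, 168, 166, 165, 152, 127, 138, 150, 166, 159, 160, 161, 165, 164, 164, 167, 164, 164, 166, 166, 165, 166] [  7.64120356 -14.75519779] [7.63969021 7.34961798]
200 [163, 163, 162, 165, 161, 161, 161, 161, 164, 166, 167, 155, 130, 127, 133, 149, 164, 162, 159, 164, 162, 157, 160, 215, 247, 247, 246, 247, 233, 167, 168, 167, 181, 181, 160, 206, 232, 231, 238, 229, 162, 164, 163, 163, 161, 158, 164, 162, 165, 164] [  3.80247602 -14.81593867] [3.80114841 7.37818928]
bar 225 309 331 [25.29768765  0.34700953]
bar 245 307 333 [16.33218789  0.34768929]
bar 260 307 333 [9.40819953 0.34821426]
blank ((582.7783813476562, 52.35633850097656), (58.56526184082031, 29.36046600341797), 85.28807830810547)<stdin>:10: RankWarning: Polyfit may be poorly conditioned
```

Slot centre lies about 1.4 mm to -y of the bar in the tool frame, with the angle good. I'll shift and lower to chamfer depth.

Call:
step_arm(linear=[[0, -0.0047, 0.04], [0, -0.0047, 0.08], [0, -0.0047, 0.1], [0, -0.0047, 0.11], [0, -0.0047, 0.118], [0, -0.0047, 0.118]], turn=[0, 0, 0, 0, 0, 0])

```text
time_s: 7.92
ee_pos: [575.0, -32.8, 82.4]
ee_rot: [180.0, -0.0, 85.3]
force: [0.1, -0.9, -1.5]
gripper_width: 12.0
gripper_force: 45.0
```

Call:
step_arm(linear=[[0, 0, 0.005], [0, 0, 0.01], [0, 0, 0.014], [0, 0, 0.018], [0, 0, 0.018]], turn=[0, 0, 0, 0, 0])

```text
time_s: 8.55
ee_pos: [574.8, -32.8, 76.9]
ee_rot: [-180.0, -0.0, 85.3]
force: [-0.5, 0.4, -1.2]
gripper_width: 11.8
gripper_force: 45.0
```

The head is in the mouth with no side force. Now I'll slide along, slowing before each contact.

Call:
step_arm(linear=[[0.02, 0, 0.002], [0.05, 0, 0.002], [0.08, 0, 0.002], [0.11, 0, 0.002], [0.125, 0, 0.002], [0.14, 0, 0.002], [0.155, 0, 0.002], [0.17, 0, 0.002], [0.185, 0, 0.002], [0.2, 0, 0.002], [0.215, 0, 0.002], [0.23, 0, 0.002], [0.245, 0, 0.002], [0.255, 0, 0.002], [0.255, 0, 0.002]], turn=[0, 0, 0, 0, 0, 0, 0, 0, 0, 0, 0, 0, 0, 0, 0])

```text
time_s: 10.42
ee_pos: [581.2, 43.7, 76.4]
ee_rot: [180.0, -0.0, 85.3]
force: [-0.3, 0.7, -1.9]
gripper_width: 12.0
gripper_force: 45.0
```

```bash
cat > f.py <<'E'
from h import *
F=[];n='wrist'
for i in range(4):
    c,K,E=grab(n); F.append(env.state()['force'])
s=env.state();F=np.array(F);a=np.radians(85.2)
print(s['time_s'],s['ee_pos'].round(2),s['ee_rot'].round(2),'F',F.mean(0).round(2),F.std(0).round(2),'along',(F[:,:2]@[np.cos(a),np.sin(a)]).round(2),'w',s['gripper_width'])
np.savez('pics/last.npz',c=c,K=K,E=E)
E
python3 f.py; python3 - <<'E'
from h import *
z=np.load('pics/last.npz');cv2.imwrite('pics/w4.png',cv2.resize(z['c'][0:260,220:420],None,fx=2.3,fy=2.3,interpolation=2))
E
```

```text
10.625 [581.12  43.29  76.42] [-180.     -0.     85.31] F [-0.13 -0.31 -1.75] [0.42 0.38 0.21] along [ 0.13 -0.23 -0.92 -0.26] w 11.918654998411274
```

View pics/w4.png

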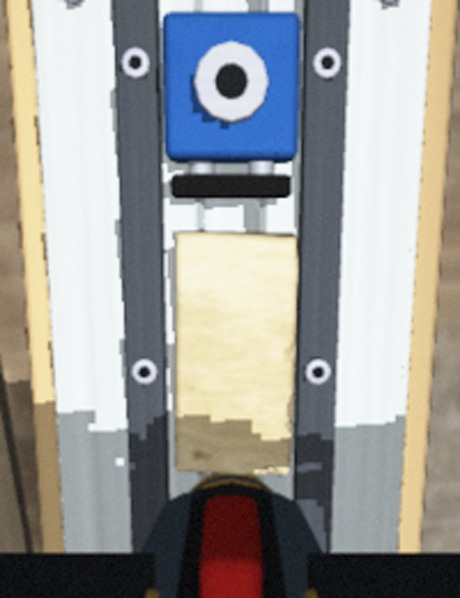

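The blank is being pushed straight. Its front edge is at crop row 233 and the pad face at row 198, so about 8–9 mm of gap is left. Closing in.

Call:
step_arm(linear=[[0.008, 0, 0], [0.016, 0, 0], [0.022, 0, 0], [0.025, 0, 0], [0.025, 0, 0]], turn=[0, 0, 0, 0, 0])

```text
time_s: 11.25
ee_pos: [581.8, 51.0, 76.4]
ee_rot: [180.0, -0.0, 85.3]
force: [0.3, -0.6, -2.1]
gripper_width: 12.0
gripper_force: 45.0
```

```bash
python3 f.py; python3 - <<'E'
from h import *
z=np.load('pics/last.npz');c,K,E=z['c'],z['K'],z['E'];g=cv2.cvtColor(c,6)
print(g[70:140,330].tolist())
E
```

```text
11.45 [581.78  50.87  76.45] [ 1.800e+02 -1.000e-02  8.531e+01] F [ 0.21  0.37 -1.73] [0.12 0.37 0.28] along [ 0.04  0.86 -0.01  0.65] w 11.990812692575037
[105, 106, 109, 105, 107, 110, 108, 106, 105, 104, 101, 96, 81, 61, 61, 151, 181, 181, 181, 181, 133, 56, 28, 31, 30, 30, 28, 32, 32, 23, 95, 127, 124, 195, 227, 238, 242, 241, 242, 243, 242, 240, 240, 241, 244, 244, 243, 243, 242, 238, 238, 240, 241, 242, 242, 242, 242, 238, 240, 241, 241, 240, 242, 242, 242, 241, 238, 239, 239, 239]
```

Call:
step_arm(linear=[[0.002, 0, 0], [0.004, 0, 0], [0.006, 0, 0], [0.006, 0, 0], [0.006, 0, 0]], turn=[0, 0, 0, 0, 0])

```text
time_s: 12.08
ee_pos: [582.0, 52.3, 76.5]
ee_rot: [180.0, 0.0, 85.3]
force: [0.3, -3.2, -2.1]
gripper_width: 11.7
gripper_force: 45.0
```

```bash
python3 f.py
```

```text
12.275 [581.97  52.45  76.44] [1.7999e+02 2.0000e-02 8.5320e+01] F [ 0.23 -3.1  -1.45] [0.69 0.68 0.54] along [-2.84 -3.03 -2.24 -4.15] w 11.866534153495099
```

Call:
step_arm(linear=[[0.002, 0, 0], [0.004, 0, 0], [0.004, 0, 0]], turn=[0, 0, 0])

```text
time_s: 12.65
ee_pos: [582.1, 53.4, 76.5]
ee_rot: [180.0, 0.0, 85.3]
force: [-0.1, -5.8, -2.1]
gripper_width: 11.7
gripper_force: 45.0
```

```bash
python3 f.py
```

```text
12.85 [582.07  53.41  76.45] [1.7999e+02 5.0000e-02 8.5340e+01] F [ 0.33 -5.28 -1.48] [0.28 0.61 0.26] along [-6.27 -4.79 -5.13 -4.72] w 11.93901785199655
```

The nip is 5.3–6 N. Holding it, I press down.

Call:
step_arm(linear=[[0.0005, 0, 0.004], [0.001, 0, 0.008], [0.001, 0, 0.012], [0.001, 0, 0.016], [0.001, 0, 0.02], [0.001, 0, 0.02]], turn=[0, 0, 0, 0, 0, 0])

```text
time_s: 13.6
ee_pos: [582.1, 53.4, 72.5]
ee_rot: [179.9, 0.1, 85.4]
force: [-3.0, -6.5, 10.9]
gripper_width: 12.2
gripper_force: 45.0
```

```bash
python3 f.py
```

```text
13.8 [582.08  53.47  72.57] [1.7994e+02 7.0000e-02 8.5350e+01] F [-3.39 -6.1  10.95] [0.5  0.24 0.65] along [-6.06 -6.65 -6.43 -6.29] w 11.425864485901673
```

Call:
step_arm(linear=[[0, -0.0008, 0.004], [0, -0.0016, 0.008], [0, -0.0016, 0.012], [0, -0.0016, 0.0155], [0, -0.0016, 0.0155]], turn=[0, 0, 0, 0, 0])

```text
time_s: 14.42
ee_pos: [582.1, 53.5, 68.9]
ee_rot: [179.9, 0.1, 85.4]
force: [-4.3, -6.7, 16.1]
gripper_width: 12.2
gripper_force: 45.0
```

```bash
python3 f.py
```

```text
14.625 [582.05  53.47  68.96] [1.7986e+02 6.0000e-02 8.5350e+01] F [-4.16 -7.06 15.95] [0.65 0.68 0.71] along [-7.5  -7.6  -6.32 -8.12] w 11.524771632054854
```

```bash
python3 - <<'E'
from h import *
z=np.load('pics/last.npz');c,K,E=z['c'],z['K'],z['E']
s=env.state();Ti=np.linalg.inv(T(s))
tl=lambda u,v,zz:(Ti@np.append(onz(K,E,u,v,zz),1))[:2].round(1)
print(c[200:272,320,2].tolist());print(c[296:320,320,2].tolist())
zt=s['ee_pos'][2]+26
for v in range(205,315,6):print(v,tl(320,v,zt),end=' ')
g=cv2.cvtColor(c,6); print(); print(g[85:115,330].tolist())
E
```

```text
[149, 150, 156, 162, 162, 166, 164, 165, 165, 137, 67, 18, 8, 16, 14, 48, 67, 73, 75, 73, 77, 74, 75, 77, 78, 77, 73, 71, 71, 76, 78, 73, 76, 78, 75, 75, 75, 77, 74, 76, 76, 77, 86, 103, 111, 123, 127, 129, 131, 134, 134, 137, 134, 135, 135, 136, 133, 135, 135, 140, 134, 135, 136, 135, 133, 139, 137, 136, 136, 100, 47, 33]
[97, 94, 93, 101, 90, 84, 120, 134, 136, 137, 135, 134, 134, 129, 118, 133, 218, 235, 234, 235, 234, 234, 234, 234]
205 [33.8  0.5] 211 [31.2  0.5] 217 [28.6  0.5] 223 [26.   0.5] 229 [23.3  0.5] 235 [20.6  0.5] 241 [17.9  0.5] 247 [15.2  0.5] 253 [12.4  0.5] 259 [9.6 0.5] 265 [6.8 0.5] 271 [3.9 0.5] 277 [1.  0.5] 283 [-1.9  0.5] 289 [-4.8  0.5] 295 [-7.8  0.5] 301 [-10.8   0.5] 307 [-13.8   0.5] 313 [-16.9   0.5] 
[102, 89, 79, 53, 115, 164, 176, 112, 39, 32, 29, 32, 30, 30, 29, 30, 27, 67, 103, 187, 221, 235, 242, 241, 241, 242, 242, 239, 238, 240]
```

Bar centre is about 0.6 mm ahead of the TCP, so I turn clockwise about the stud's axis with that compensation.

Call:
step_arm(linear=[[0, -0.0003, 0], [0.0001, -0.0006, 0], [0.0002, -0.001, 0], [0.0004, -0.0012, 0], [0.0006, -0.0014, 0], [0.0008, -0.0016, 0], [0.001, -0.0018, 0], [0.0013, -0.0019, 0], [0.0015, -0.002, 0], [0.0017, -0.002, 0], [0.0019, -0.002, 0], [0.002, -0.002, 0], [0.002, -0.002, 0], [0.002, -0.002, 0]], turn=[0.021, 0.042, 0.063, 0.085, 0.106, 0.127, 0.148, 0.17, 0.191, 0.212, 0.233, 0.255, 0.255, 0.255])

```text
time_s: 16.38
ee_pos: [581.0, 53.9, 68.8]
ee_rot: [179.9, -0.1, -6.5]
force: [-4.3, -6.7, 15.9]
gripper_width: 11.4
gripper_force: 45.0
```

```bash
python3 f.py;python3 -c "
from h import *
print(env.state()['torque'],env.state()['qpos'])"
```

```text
16.575 [581.02  53.88  68.83] [ 1.7992e+02 -7.0000e-02 -6.4600e+00] F [-4.46 -7.57 16.4 ] [0.2 0.2 0.3] along [-8.21 -7.67 -7.87 -7.92] w 11.879814357000201
[-1.56604849  1.21589067 -0.10758714] [  4.22223561  26.93662842 100.66418083  -0.12074366  52.34340767
 100.75743587]
```

```bash
python3 - <<'E'
from h import *
z=np.load('pics/last.npz');c=z['c'];cv2.imwrite('pics/w5.png',c)
E
```

```text
(no output)
```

View pics/w5.png

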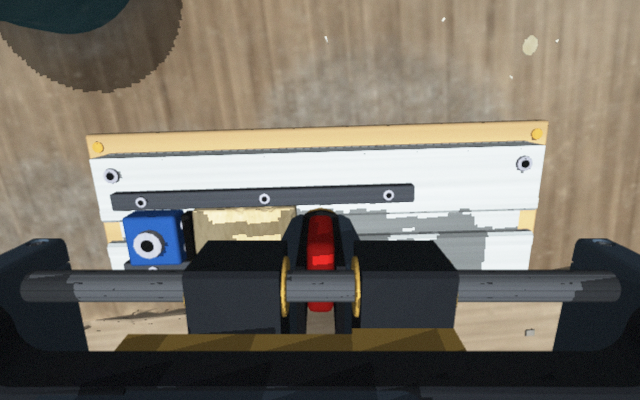

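The stud is turned crosswise, with the blank touching the pad at column 188. I'll add a slight nudge along the slot, since pixel and force estimates put the nip near 5 N.

Call:
step_arm(linear=[[0, -0.0008, 0], [0, -0.0015, 0], [0, -0.0015, 0]], turn=[0, 0, 0])

```text
time_s: 16.95
ee_pos: [581.1, 53.9, 68.8]
ee_rot: [179.9, -0.1, -6.4]
force: [-4.7, -7.6, 16.6]
gripper_width: 11.7
gripper_force: 45.0
```

```bash
python3 f.py
```

```text
17.15 [581.05  53.91  68.81] [ 1.7987e+02 -7.0000e-02 -6.4400e+00] F [-5.04 -8.35 15.94] [0.42 0.24 0.18] along [-8.38 -8.61 -9.04 -8.93] w 12.286192248057791
```

Call:
step_arm(linear=[[0, 0, -0.003], [0, 0, -0.006], [0, 0, -0.009], [0, 0, -0.012], [0, 0, -0.015], [0, 0, -0.016], [0, 0, -0.016]], turn=[0, 0, 0, 0, 0, 0, 0])

```text
time_s: 18.02
ee_pos: [581.0, 53.9, 71.2]
ee_rot: [179.9, -0.0, -6.4]
force: [-0.4, -8.1, 2.5]
gripper_width: 11.8
gripper_force: 45.0
```

```bash
python3 f.py
```

```text
18.225 [581.03  53.94  71.27] [ 1.7987e+02 -2.0000e-02 -6.4500e+00] F [-0.29 -8.13  2.52] [0.38 0.41 0.19] along [-7.8  -7.74 -8.14 -8.84] w 11.821852819454177
```

The stud rose 2.5 mm and stopped at the locked height. Before letting go I'll take off the remaining tool load, both down and along.

Call:
step_arm(linear=[[0, 0.001, -0.002], [0, 0.002, -0.002], [0, 0.002, -0.002]], turn=[0, 0, 0])

```text
time_s: 18.6
ee_pos: [581.0, 53.9, 71.3]
ee_rot: [179.9, -0.0, -6.5]
force: [0.8, -5.3, -0.1]
gripper_width: 12.0
gripper_force: 45.0
```

```bash
python3 f.py
```

```text
18.8 [580.98  53.86  71.3 ] [ 1.7992e+02 -1.0000e-02 -6.4600e+00] F [ 0.35 -6.63 -0.84] [0.69 0.28 0.8 ] along [-6.14 -6.92 -6.8  -6.45] w 11.859050726090047
```

Call:
step_arm(linear=[[0, 0.001, -0.001], [0, 0.002, -0.001], [0, 0.003, -0.001], [0, 0.004, -0.001], [0, 0.004, -0.001]], turn=[0, 0, 0, 0, 0])

```text
time_s: 19.42
ee_pos: [581.0, 53.7, 71.4]
ee_rot: [-180.0, -0.0, -6.5]
force: [1.6, -3.8, -4.2]
gripper_width: 12.1
gripper_force: 45.0
```

```bash
python3 f.py
```

```text
19.625 [580.94  53.73  71.34] [-1.7998e+02 -1.0000e-02 -6.4900e+00] F [ 2.08 -2.71 -4.99] [0.41 0.37 0.28] along [-2.28 -3.15 -2.5  -2.17] w 12.063967782452599
```

Call:
step_arm(linear=[[0, 0.0015, 0.001], [0, 0.0025, 0.0018], [0, 0.0025, 0.0018]], turn=[0, 0, 0])

```text
time_s: 20.0
ee_pos: [580.9, 53.6, 71.3]
ee_rot: [-179.9, -0.0, -6.5]
force: [1.0, 1.7, -1.8]
gripper_width: 11.8
gripper_force: 45.0
```

```bash
python3 f.py
```

```text
20.2 [580.97  53.56  71.29] [-1.7991e+02 -3.0000e-02 -6.5100e+00] F [ 1.5   2.84 -1.36] [0.59 0.69 0.25] along [2.14 3.3  2.46 3.91] w 11.490897539624099
```

Call:
step_arm(linear=[[0, -0.0013, 0], [0, -0.0013, 0]], turn=[0, 0])

```text
time_s: 20.45
ee_pos: [580.9, 53.6, 71.3]
ee_rot: [-179.9, -0.0, -6.5]
force: [0.7, 3.3, 0.7]
gripper_width: 11.6
gripper_force: 45.0
```

Call:
step_arm(linear=[[0, 0, 0], [0, 0, 0], [0, 0, 0], [0, 0, 0], [0, 0, 0], [0, 0, 0]], turn=[0, 0, 0, 0, 0, 0], fingers=0.2)

```text
time_s: 21.2
ee_pos: [580.8, 53.1, 70.9]
ee_rot: [180.0, 0.0, -6.5]
force: [0.3, -0.8, -0.1]
gripper_width: 36.3
gripper_force: 0.0
```

Released. Now rise straight up, then back off and look from above with the camera on the stop side, turned back along the slot.

Call:
step_arm(linear=[[0, 0, -0.03], [0, 0, -0.1], [0, 0, -0.2], [0, 0, -0.3], [0, 0, -0.3]], turn=[0, 0, 0, 0, 0])

```text
time_s: 21.82
ee_pos: [582.6, 53.3, 164.0]
ee_rot: [-179.9, -0.4, -6.5]
force: [0.0, -0.2, 0.0]
gripper_width: 36.5
gripper_force: 0.0
```

Call:
step_arm(linear=[[0, 0.1, 0], [0, 0.2, 0], [0, 0.2, 0], [0, 0.2, 0], [0, 0.2, 0], [0, 0.2, 0], [0, 0.2, 0], [0, 0.2, 0], [0, 0.2, 0], [0, 0.2, 0]], turn=[-0.255, -0.255, -0.255, -0.255, -0.255, -0.255, -0.255, -0.255, -0.255, -0.255])

```text
time_s: 23.08
ee_pos: [573.4, -6.4, 159.9]
ee_rot: [-179.9, 0.0, 85.2]
force: [0.5, -0.3, 0.2]
gripper_width: 36.5
gripper_force: 0.0
```

```bash
python3 f.py; python3 - <<'E'
from h import *
z=np.load('pics/last.npz');c,K,E=z['c'],z['K'],z['E']
h=cv2.cvtColor(c,cv2.COLOR_BGR2HSV)
cv2.imwrite('pics/w6.png',cv2.resize(c[60:260,230:430],None,fx=2.9,fy=2.9,interpolation=2))
b=((h[...,0]>105)&(h[...,0]<125)&(h[...,1]>120)&(h[...,2]>60)).astype(np.uint8);b[:,:290]=0;b[:,380:]=0;b[220:]=0
ys,xs=np.nonzero(b);print(xs.min(),xs.max(),ys.min(),ys.max())
m=(((h[...,0]<6)|(h[...,0]>174))&(h[...,1]>150)&(h[...,2]>60)).astype(np.uint8);m[270:]=0
cn=max(cv2.findContours(m,0,1)[0],key=cv2.contourArea)[:,0];q=np.array([onz(K,E,x,y,97)[:2] for x,y in cn],np.float32);print('bar',cv2.minAreaRect(q))
E
```

```text
23.275 [573.85  -6.44 160.58] [-179.96   -0.     85.26] F [-0.01  0.24 -0.02] [0.79 0.6  0.3 ] along [-0.01  1.26 -0.26 -0.05] w 36.27687302894268
304 345 0 7
bar ((581.7421264648438, 54.326541900634766), (13.152423858642578, 33.30725860595703), 85.22962188720703)
```

View pics/w6.png

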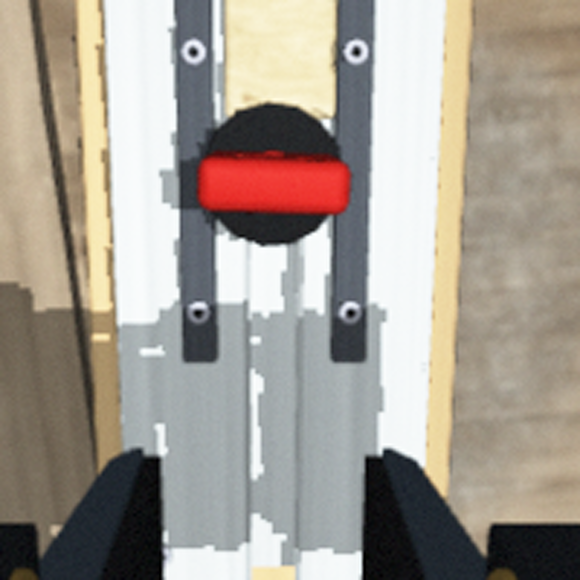

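The stud stands upright and locked crosswise (bar at exactly 90° to the slot, centred), bearing on the blank at about (280,118) in the crop. I'll check the pad's compression from above the stop.

Call:
step_arm(linear=[[0.1, 0, 0], [0.2, 0, 0], [0.25, 0, 0], [0.25, 0, 0]], turn=[0, 0, 0, 0])

```text
time_s: 23.78
ee_pos: [580.1, 68.8, 160.8]
ee_rot: [-180.0, 0.0, 85.4]
force: [-0.4, 0.6, -0.5]
gripper_width: 36.4
gripper_force: 0.0
```

```bash
python3 f.py; python3 - <<'E'
from h import *
z=np.load('pics/last.npz');c,K,E=z['c'],z['K'],z['E'];a=np.radians(85.2)
S=lambda u,v,zz:float((onz(K,E,u,v,zz)[:2]-[582.6,57.1])@[np.cos(a),np.sin(a)])
h=cv2.cvtColor(c,cv2.COLOR_BGR2HSV);g=cv2.cvtColor(c,6)
b=((h[...,0]>105)&(h[...,0]<125)&(h[...,1]>120)&(h[...,2]>60)).astype(np.uint8);b[:,:290]=0;b[:,380:]=0;b[220:]=0
ys,xs=np.nonzero(b);print(xs.min(),xs.max(),ys.min(),ys.max());y=ys.max()
for x in (325,330,335,340): print(x,g[y-4:y+28,x].tolist())
print([ (v,round(S(330,v,44),1)) for v in range(y,y+24,3)])
cv2.imwrite('pics/w7.png',cv2.resize(c[y-45:y+75,260:420],None,fx=5,fy=5,interpolation=2))
E
```

```text
23.975 [580.09  67.39 160.91] [-1.7999e+02  2.0000e-02  8.5270e+01] F [ 0.35 -0.13  0.38] [0.35 0.37 0.58] along [-0.62  0.13 -0.2   0.28] w 36.78770389191795
305 343 71 110
325 [114, 115, 116, 104, 84, 121, 130, 76, 36, 36, 32, 36, 34, 55, 186, 234, 245, 246, 246, 246, 246, 247, 247, 245, 245, 247, 247, 247, 248, 248, 247, 247]
330 [112, 115, 115, 105, 85, 114, 148, 96, 34, 36, 33, 39, 39, 51, 161, 225, 245, 247, 247, 247, 246, 247, 247, 248, 247, 246, 246, 246, 248, 247, 246, 244]
335 [111, 113, 112, 105, 87, 141, 193, 124, 32, 36, 30, 37, 35, 49, 94, 208, 241, 247, 247, 244, 241, 243, 246, 247, 247, 247, 246, 244, 242, 243, 245, 245]
340 [111, 112, 115, 100, 86, 188, 231, 152, 32, 34, 33, 33, 30, 49, 77, 203, 239, 246, 246, 246, 244, 244, 246, 245, 246, 247, 244, 245, 244, 244, 246, 245]
[(110, 77.6), (113, 75.3), (116, 73.0), (119, 70.7), (122, 68.4), (125, 66.1), (128, 63.7), (131, 61.4)]
```

View pics/w7.png

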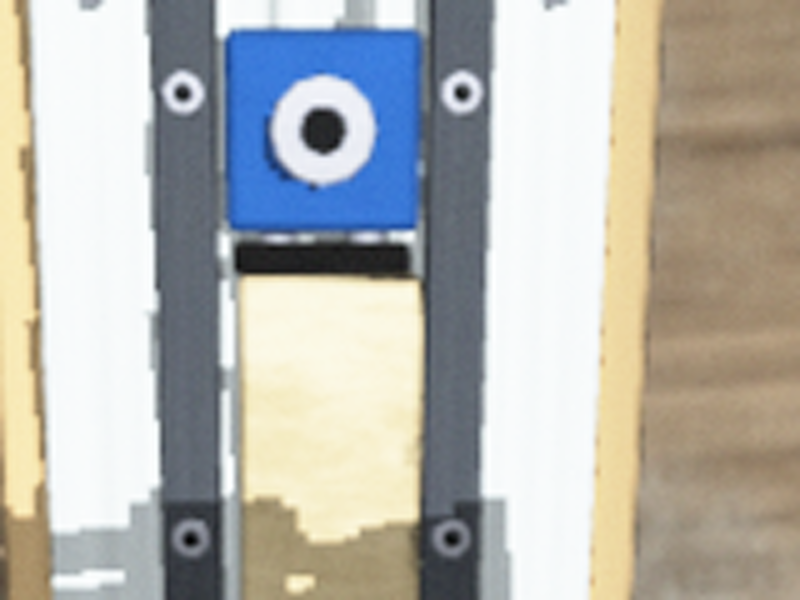

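The blank sits square on the pad (crop row 275). A gap of about 2 mm remains between the pad and the block at row 236, so the spring is partly compressed and not solid, which fits a nip of about 6 N. Handing in.

```bash
python3 -c "
from workcell import env
print(env.job_done())"
```

```text
the job is handed in; nothing more can be done
None
```

The job is handed in: the blank is held against the sprung stop with an estimated nip of 5–6 N (stop not solid), and the stud is locked crosswise after its quarter turn clockwise and released, at about 24 s.

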